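# Clear the tile press and hold its cover down

## Robot

A 6-joint arm with a two-finger parallel gripper is mounted at the origin on the work surface. World frame = base frame: x ahead of the robot, y to its left, z up, the work surface at z = 0. Lengths are in mm, angles in rad, forces in N, time in s.
With the tool pointing down it reaches from about 350 to 975 mm from the base axis. Payload 17.4 kg.
Tool frame: the origin (TCP) lies on the centre line of the jaws, within the pads' length; the fingertips stand 25 mm ahead of it and the grasp point (between the pads) lies 6 mm ahead of it; x points along the fingers, y is the direction in which the jaws open and shut, and the axes are right-handed (so a half turn about x gives the same grasp; the last joint's range is limited). The gripper opens to 85 mm and grips with 20 to 120 N. Pads are 22 mm wide; open, the fingers measure 114 mm over their backs; the gripper's body (76 mm by 85 mm) begins 54 mm behind the grasp point. The pads swing forward as they close: fully open they stand 13 mm farther back than shut.
Start: joints at [1.179, 0.116, 1.442, -0, 1.584, -0.038], TCP at [233.872, 633.196, 256.303] pointing down, gripper open.
Joint ranges: [-2.83, 2.83], [-0.83, 2.19], [0.07, 2.5], [-1.14, 4.28], [0.01, 3], [-2.97, 2.97]. Speed limits (rad/s): [1.89, 1.89, 2.22, 3.14, 3.14, 3.14].

## Interface

Orientations are given as [roll, pitch, yaw] about the fixed x, y, z axes, in that order (R = Rz(yaw) Ry(pitch) Rx(roll)).
In Python, from station import ctrl gives the robot as it stands.
- The arm moves only by the tool servo_tool, never from a script. Its argument "motion" is a list of rows, each an object with "travel": the shift along the tool's x, y, z as a fraction of full scale, a list of three; "roll": the turn about the tool's x as a fraction of full scale. In form: [{"travel": [x, y, z], "roll": roll}, ...]. A call has 1 to 8 rows; each row shifts and turns the commanded pose from where the row before left it, along the tool's axes as they then stand; what a row does not reach is not made up. Full scale, the value 1, is 200 mm for a shift and 90 degrees for a turn. A row lasts 1/10 s, in which the tool goes at most 50 mm and 8.59 degrees, less where a joint would pass 70% of its speed; a pose out of reach is approached as far as the arm can. A call with a number of a shift or a turn outside -1 to 1 is refused whole. A call with a gripper value outside its range is refused whole. "hand" is the opening, from -1 (shut) to 1 (fully open), set as the call begins (left out, the last holds). The fingers move at their own pace and stop on an object; "grip_force" is the grip in N (left out, the last holds). Time passes only in rows, so rows that do not move let the fingers close. It gives the time, the measured TCP pose, the force and the opening at its end, in the units of the state.
- ctrl.get_obs(): the state, without advancing time (a new reading comes with each control period).
- ctrl.get_image(name): name is "side" or "top" or "wrist"; returns a dict with "color" (420x560x3 uint8, blue, green, red), "depth" (420x560 float32, mm along the optical axis (not along the pixel's ray), 0 where there is no reading), "intrinsics" (3x3 intrinsics, pixels), "pose" (4x4, takes a point from camera to world coordinates); the wrist camera has in their place "mount" (4x4, takes a point from camera to tool coordinates, whose origin is the TCP and whose axes are the tool frame's). Camera axes: x right, y down, z forward; pixel columns grow to the right and rows downward; lengths in mm; the calibration is good to about 2 mm. A picture is of the moment at which its call begins: read the wrist's pose just before it.
- ctrl.job_done(): hands the job in, once; it reports no verdict.
The state is a dict: "t": time; "joints": joint angles; "joint_velocities": joint speeds; "effort": joint torques, N m; "tcp_pos": TCP position; "eef_rot": TCP orientation; "wrist_force": force on the tool from outside, world axes, zero at the start; "wrist_torque": the same for the moment, N m; "width": finger opening in mm.
Only numpy, scipy, OpenCV 4.12 (cv2) and the standard library are available. Lean on these libraries where they do the work, as an engineer would, in place of code of your own. Each camera call takes 0.05 s, during which the arm holds its last target.

## Task

With the scraper block, wipe the three crumbs of dry clay off the bed of the tile press onto the bench (do not pick or push them off with the fingers or the cover), then put the scraper down on the bench, clear of the press. Take the cover, slide it over the pin, square with the bed, until it drops on, press it and the sprung bed fully down, and finish like that: do not let go, the hand still on the cover and holding it down. Leave the other things on the bench where they are.

Things in the scene. Friction and masses are not known exactly. Their poses are not given: they have to be found in the camera images.
- press: Tile press, fixed to the bench: dark steel base 84 x 200 x 22 mm (x, y, z) under a flat sprung aluminium bed 100 x 220 x 12 mm of the same centre, its top 42 mm above the bench when up. Origin at the centre of the base's underside, y along the length. A pin fixed to the base stands up through the bed, 68 mm from its centre towards -y. What is pushed over the bed's edge falls to the bench
- bed (a joint): how far the sprung bed is pressed down: 0 up, 0.008 (m) fully down on its stop; about 5 N of push just starts it moving and 13 N takes it fully down (the cover's weight of about 2.5 N counts towards this); it springs up when let go
- bed_top (a point): centre of the bed's top face; axes as the press; moves down with the bed
- pin_tip (a point): top of the pin, on its axis: 12 mm diameter with a 3 mm tapered tip, 54 mm above the bench, so 12 mm proud of the bed when the bed is up and 20 mm when it is down
- cover: Press cover, wooden plate 90 x 190 x 26 mm (x, y, z), 0.26 kg, flat on the bench; origin at the centre of its underside, y along its length. In the middle of its top a grip block 60 (x) x 26 (y) x 45 mm high. A round boss 38 mm wide, 5 mm high, on the top 68 mm towards -y marks the pin socket below it. On the press its centre lies over the bed's and its axes along the press's
- socket (a point): centre of the mouth of the cover's pin socket, in the plane of its underside and out of sight, 68 mm from the cover's centre towards -y: a blind round hole 14 mm wide, 26 mm deep
- scraper: Scraper block, pale wood, about 0.12 kg, standing on the bench: a foot 110 x 24 x 28 mm (x, y, z), whose long side is the scraping edge, and on it a grip 60 (x) x 24 (y) mm from 28 to 72 mm height. Origin at the centre of its underside
- crumb0: crumb of dry clay, an irregular lump about 20 x 16 x 13 mm, 12 g, lying loose on the press bed, on the half away from the pin; origin at the centre of its underside
- crumb1: crumb of dry clay, an irregular lump about 20 x 16 x 13 mm, 12 g, lying loose on the press bed, on the half away from the pin; origin at the centre of its underside
- crumb2: crumb of dry clay, an irregular lump about 20 x 16 x 13 mm, 12 g, lying loose on the press bed, on the half away from the pin; origin at the centre of its underside
- teacup: bystander, to be left alone: white cup, 76 mm wide, 75 mm high, origin at the centre of its underside
- bowl: bystander, to be left alone: blue bowl, 120 mm wide, 50 mm high, origin at the centre of its underside
- jar: bystander, to be left alone: closed terracotta-coloured jar, 66 mm wide, 85 mm high, origin at the centre of its underside
- brush: bystander, to be left alone: brush lying flat, origin in the handle's line
- palette_knife: bystander, to be left alone: palette knife lying flat, origin in the handle's line
- kiln_prop: bystander, to be left alone: small waisted plaster prop, 44 mm wide, 40 mm high, origin at the centre of its underside
- tiles: bystander, to be left alone: block of stacked terracotta tiles, 60 x 60 x 24 mm, origin at the centre of its underside
Not all that is in view belongs to the job. Leave any yellow look-alike of the cover alone. Leave any black look-alike of the scraper alone.

How it is judged (in metres and radians):
On the way, in this order (a step that is already met when the one before it is completed fails the run):
1. all three crumbs are off the bed (height (world z) of each of crumb0, crumb1, crumb2 below 0.025 m), for 0.2 s.
2. the scraper is down on the bench, let go (contact force between scraper and press below 0.05 N and contact force between scraper and cover below 0.05 N and height (world z) of scraper below 0.03 m and linear speed of scraper below 0.05 m/s and contact force between the fingers and scraper below 0.05 N), for 0.2 s.
3. the cover has dropped over the pin, flat on the bed (horizontal distance between socket and pin_tip below 0.003 m and z of socket in the frame of bed_top below 0.003 m and angle between cover's own z axis and vertical below 0.06 rad and angle between the y axis of cover and the y axis of press, either way round below 0.12 rad and horizontal distance between cover and press below 0.015 m), for 0.2 s.
At the end, for the whole second after the job is handed in: Cover over the pin (3 mm), on the bed (3 mm), level (0.06 rad), square (0.12 rad, centres 15 mm), bed held 6 of 8 mm down or more, fingers on the cover and it on the bed; crumbs off the bed; scraper let go, still and low on the bench, touching neither press nor cover (all of step 1 and all of step 2 and all of step 3 and contact force between the fingers and cover above 1 N and value of joint bed above 0.006 m and contact force between cover and press above 1 N); the arm keeps its last pose, push and grip.
It fails at once if a crumb on the bed is pushed by the fingers or the cover ((height (world z) of crumb0 above 0.03 m and contact force between the fingers and crumb0 above 0.3 N) or (height (world z) of crumb0 above 0.03 m and contact force between cover and crumb0 above 0.3 N) or (height (world z) of crumb1 above 0.03 m and contact force between the fingers and crumb1 above 0.3 N) or (height (world z) of crumb1 above 0.03 m and contact force between cover and crumb1 above 0.3 N) or (height (world z) of crumb2 above 0.03 m and contact force between the fingers and crumb2 above 0.3 N) or (height (world z) of crumb2 above 0.03 m and contact force between cover and crumb2 above 0.3 N)).
It fails at once if a bystander is moved more than 30 mm (distance of any of teacup, bowl, jar, brush, palette_knife, kiln_prop, tiles from where it was at the start of the episode above 0.03 m).
It also fails if it takes over 72 s, if anything falls off the work surface, if the arm or the gripper's body presses on something with over 40 N, if the wrist force passes 120 N, or if a joint passes its speed limit or range.

## Working session

There is one attempt and no reset: what is moved stays moved. The work goes in short steps, Python scripts to look and compute and a tool call to move; the robot and the scene stay as the last step left them, time stands still between calls to the robot, and variables do not carry over. Pictures are saved under pics/ and viewed, and the job is handed in when it is done.

Besides the shell and the picture viewer there is one more tool, called after "Request:" as name(argument=value, ...) on one line, values as JSON. servo_tool: Moves the arm, as the interface text tells. Its arguments: {"type":"object","properties":{"motion":{"type":"array"},"hand":{"type":"number"},"grip_force":{"type":"number"}},"required":["motion"]}

```bash
ls; mkdir -p pics; cat > h.py <<'E'
import numpy as np,cv2
from station import ctrl
def grab(n,tag):
    o=ctrl.get_obs(); im=ctrl.get_image(n)
    cv2.imwrite(f'pics/{tag}.png',im['color'])
    if 'pose' in im: T=np.array(im['pose'])
    else:
        from scipy.spatial.transform import Rotation as R
        W=np.eye(4);W[:3,:3]=R.from_euler('xyz',o['eef_rot']).as_matrix();W[:3,3]=o['tcp_pos'];T=W@np.array(im['mount'])
    np.savez(f'pics/{tag}.npz',d=im['depth'],K=im['intrinsics'],T=T,c=im['color'])
    return im,T
def cloud(tag):
    z=np.load(f'pics/{tag}.npz');d=z['d'];K=z['K'];T=z['T']
    v,u=np.mgrid[:d.shape[0],:d.shape[1]]
    P=np.stack([(u-K[0,2])/K[0,0]*d,(v-K[1,2])/K[1,1]*d,d],-1)
    W=P@T[:3,:3].T+T[:3,3]; W[d<=0]=np.nan
    return W,z['c']
E
python3 - <<'E'
from h import *
print(ctrl.get_obs())
for n in ['side','top','wrist']:
    im,T=grab(n,n+'0');print(n,im['intrinsics'],T.round(2))
E
```

```text
pics
{'t': 0.0, 'joints': array([ 1.17922400e+00,  1.16512655e-01,  1.44228517e+00, -9.97558659e-06,
        1.58400967e+00, -3.78180840e-02]), 'joint_velocities': array([-3.74809072e-04,  6.37215883e-04,  8.12553417e-05,  1.73184586e-04,
        2.69640075e-04,  2.04111207e-03]), 'effort': array([-6.38558377e-04, -7.32014465e+01, -6.32464743e+01, -1.90506757e-04,
        6.64034320e-03,  2.61137109e-05]), 'tcp_pos': array([233.79302671, 633.03959704, 255.53181388]), 'eef_rot': array([-1.60040376,  1.56958144, -1.95415812]), 'wrist_force': array([-0.09307273,  0.36472853,  0.14000011]), 'wrist_torque': array([-0.03933806, -0.01848424, -0.00921685]), 'width': 85.31044452459389}
side [[431.87659213   0.         276.67669704]
 [  0.         431.87659213 213.18900743]
 [  0.           0.           1.        ]] [[ 8.8000e-01 -3.6000e-01  3.1000e-01  1.4519e+02]
 [-4.8000e-01 -6.8000e-01  5.5000e-01 -6.1616e+02]
 [ 1.0000e-02 -6.3000e-01 -7.7000e-01  9.2313e+02]
 [ 0.0000e+00  0.0000e+00  0.0000e+00  1.0000e+00]]
top [[387.25755824   0.         279.65711124]
 [  0.         387.25755824 202.67075156]
 [  0.           0.           1.        ]] [[-1.00000e-02 -9.90000e-01  1.20000e-01  3.49700e+02]
 [-1.00000e+00  1.00000e-02 -1.00000e-02 -1.78000e+01]
 [ 1.00000e-02 -1.20000e-01 -9.90000e-01  1.26744e+03]
 [ 0.00000e+00  0.00000e+00  0.00000e+00  1.00000e+00]]
wrist [[306.89045193   0.         283.83852663]
 [  0.         306.89045193 210.88177138]
 [  0.           0.           1.        ]] [[ 3.5000e-01  8.9000e-01  3.0000e-01  1.5499e+02]
 [ 9.4000e-01 -3.3000e-01 -1.1000e-01  6.6122e+02]
 [-0.0000e+00  3.2000e-01 -9.5000e-01  3.7403e+02]
 [ 0.0000e+00  0.0000e+00  0.0000e+00  1.0000e+00]]
```

View pics/top0.png

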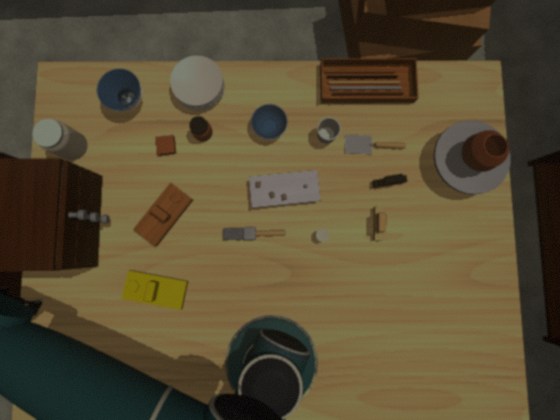

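View pics/side0.png

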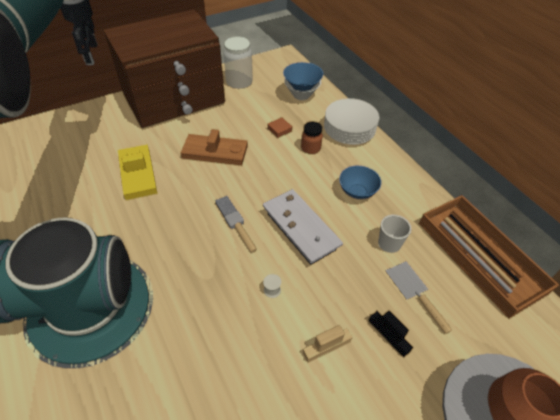

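View pics/wrist0.png

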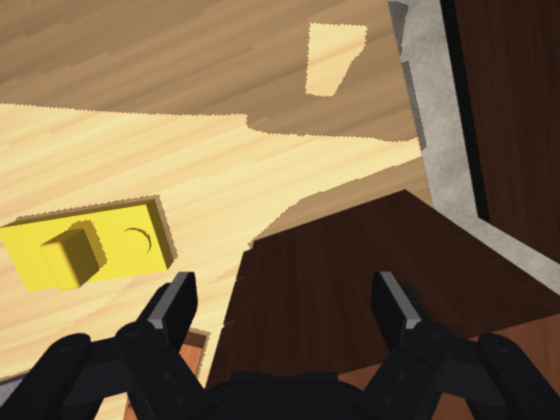

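The top picture shows these candidates:
- **Scraper:** pale wood at (378,223); the black look-alike is at (389,181).
- **Cover:** brown wood at (163,214), with its boss towards the upper right; the yellow look-alike is at (155,290).
- **Press:** at (284,190), with the pin at (305,187) and the crumbs on its left half.

I choose the pale scraper and the brown cover.

```bash
python3 - <<'E'
from h import *
a=cv2.imread('pics/top0.png');b=cv2.imread('pics/side0.png')
f=lambda im,x,y,w,h,s:cv2.resize(im[y:y+h,x:x+w],None,fx=s,fy=s,interpolation=cv2.INTER_CUBIC)
l=f(a,120,160,100,100,4);r=f(a,240,150,100,75,4);q=f(a,350,160,75,75,4); 
cv2.imwrite('pics/c1.png',np.hstack([l[:300],r]));cv2.imwrite('pics/c2.png',np.hstack([f(b,250,180,100,90,4),f(b,290,310,100,90,4)[:, :400]]))
W,c=cloud('top0');S,cs=cloud('side0')
np.set_printoptions(precision=1,suppress=True)
for n,C,p in [('bed',W,(290,196)),('pin',W,(305,187)),('cover',W,(175,205)),('grip',W,(158,213)),('scr',W,(375,215)),('scrg',W,(383,223)),('bench',W,(230,280))]:
    print(n,C[p[1],p[0]])
for n,C,p in [('bed',S,(300,225)),('cover',S,(195,150)),('scr',S,(330,335)),('bench',S,(200,250))]:
    print(n,C[p[1],p[0]])
E
```

```text
bed [523.  -61.2  42.6]
pin [ 550.7 -109.1   49.5]
cover [498.  308.6  27.8]
grip [468.3 349.4  70.1]
scr [ 461.8 -335.2   26.2]
scrg [ 432.3 -346.2   76.2]
bench [257.4 133.1   0.1]
bed [539.  -48.5  36.8]
cover [408.7 357.5  25. ]
scr [ 432.5 -347.8   69.2]
bench [286.5  27.   -1.7]
```

View pics/c1.png

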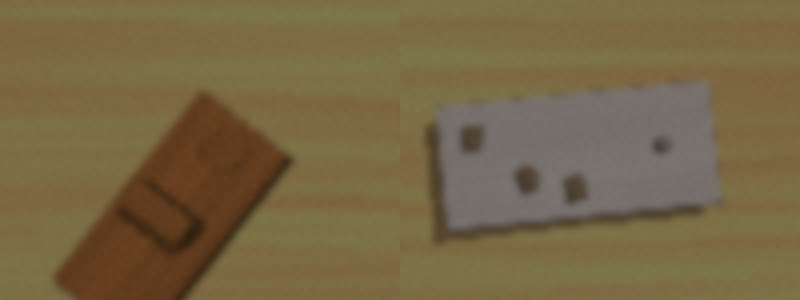

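View pics/c2.png

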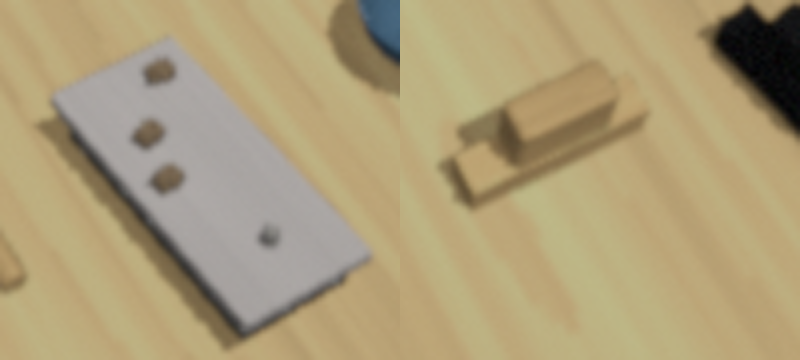

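The crops confirm both choices: the boss is on the brown cover's upper right end, the pin is on the press's right end, and the pale scraper stands upright with a clear grip. Next I fit their poses.

```bash
cat > m.py <<'E'
from h import *
np.set_printoptions(precision=1,suppress=True)
def fit(C,box,z0,z1,nm,pl=None):
    u0,v0,u1,v1=box; P=C[v0:v1,u0:u1].reshape(-1,3)
    P=P[(P[:,2]>z0)&(P[:,2]<z1)]
    if len(P)<5: print(nm,'few',len(P));return
    (c,s,a)=cv2.minAreaRect(P[:,:2].astype(np.float32))
    print(nm,len(P),'c',np.array(c),'size',np.array(s),'ang',round(a,1),'z',np.median(P[:,2]),'mean',P.mean(0))
E
python3 - <<'E'
from m import *
for t,B in [('top0',dict(bed=(240,160,330,220),cov=(125,175,205,255),scr=(360,195,400,255))),('side0',dict(bed=(250,180,350,270),cov=(170,120,255,170),scr=(290,315,360,365)))]:
    C,_=cloud(t);print(t)
    fit(C,B['bed'],33,50,'bed');fit(C,B['bed'],49,70,'pin/crumbs')
    fit(C,B['cov'],18,35,'cover');fit(C,B['cov'],58,85,'covgrip')
    fit(C,B['scr'],18,36,'foot');fit(C,B['scr'],60,85,'sgrip')
E
```

```text
top0
bed 2045 c [548.9 -42.2] size [101. 220.] ang 5.4 z 42.70184572517587 mean [548.4 -43.6  42.6]
pin/crumbs 91 c [538.6 -35.2] size [173.5  53.1] ang 86.1 z 53.16573995263434 mean [537.8 -14.4  53.4]
cover 1478 c [471.1 349.9] size [ 92.5 190.3] ang 52.5 z 26.980552804411673 mean [469.  348.4  27. ]
covgrip 171 c [470.9 348.9] size [59.6 25.7] ang 53.5 z 71.21828917007088 mean [470.7 347.8  70.8]
foot 151 c [ 437.7 -343.1] size [ 23.9 107.4] ang 85.5 z 27.93607153266794 mean [ 436.1 -340.7   27.4]
sgrip 157 c [ 437.7 -343.3] size [22.6 59.9] ang 87.4 z 72.38661550710162 mean [ 436.8 -342.6   72.2]
side0
bed 2626 c [612.1 -37.6] size [239.9 223.2] ang 5.8 z 40.273473964009895 mean [544.7 -52.3  40.4]
pin/crumbs 96 c [598.8  -6.5] size [208.9 141.2] ang 31.5 z 51.01204549813872 mean [543.1 -21.7  51.4]
cover 1178 c [465.8 346.6] size [ 98.4 191.4] ang 52.4 z 24.317969160209543 mean [463.8 340.4  24.4]
covgrip 142 c [465.4 344.5] size [63.  25.3] ang 51.8 z 68.31203265366355 mean [463.7 341.3  67.5]
foot 317 c [ 432.4 -347.6] size [ 24.7 110. ] ang 86.6 z 26.2833883510134 mean [ 423.  -350.5   26.2]
sgrip 348 c [ 432.9 -347.8] size [23.8 60.9] ang 87.0 z 70.45024255454757 mean [ 430.3 -348.6   69.9]
```

```bash
cat > p.py <<'E'
from h import *
import sys
from scipy.spatial.transform import Rotation as R
np.set_printoptions(precision=4,suppress=True)
def st():
    o=ctrl.get_obs();M=R.from_euler('xyz',o['eef_rot']).as_matrix()
    j=np.degrees(np.arctan2(M[1,1],M[0,1]))
    print('t',round(o['t'],2),'tcp',o['tcp_pos'].round(1),'x',M[:,0].round(3),'jaw',round(j,2),'F',o['wrist_force'].round(1),'w',round(o['width'],1),'j',o['joints'].round(2))
    return o,M,j
def go(tgt,jaw=None):
    """tgt world; translation with the present orientation, then roll"""
    o,M,j=st(); d=M.T@(np.array(tgt)-o['tcp_pos'])
    print('total travel frac',d/200,'dist',np.linalg.norm(d).round(1),'rows>=',int(np.ceil(np.linalg.norm(d)/48)))
    n=int(np.ceil(np.linalg.norm(d)/45)); print('per row x',n,d/200/max(n,1))
    if jaw is not None:
        for q in (0,180,-180):
            r=j-(jaw+q); r=(r+360)%720-360
            if abs(r)<=200: print('roll total deg',round(r,2),'frac',round(r/90,4),'j6 now',o['joints'][5].round(2))
E
python3 -c "
from p import *
go([480,200,256]);go([437,-343,256],87)"
```

```text
t 0.15 tcp [233.8 633.1 255.7] x [-0.    -0.001 -1.   ] jaw 69.73 F [ 0.  -0.8 -0.2] w 85.2 j [ 1.18  0.12  1.44 -0.    1.58 -0.04]
total travel frac [ 0.0001 -1.6049  1.9048] dist 498.2 rows>= 11
per row x 12 [ 0.     -0.1337  0.1587]
t 0.15 tcp [233.8 633.1 255.7] x [-0.    -0.001 -1.   ] jaw 69.73 F [ 0.  -0.8 -0.2] w 85.2 j [ 1.18  0.12  1.44 -0.    1.58 -0.04]
total travel frac [ 0.0023 -4.2262  2.6438] dist 997.0 rows>= 21
per row x 23 [ 0.0001 -0.1837  0.1149]
roll total deg -17.27 frac -0.1919 j6 now -0.04
roll total deg -197.27 frac -2.1919 j6 now -0.04
roll total deg 162.73 frac 1.8081 j6 now -0.04
```

Request:
servo_tool(motion=[{"travel": [0,-0.1337,0.1587],"roll": 0},{"travel": [0,-0.1337,0.1587],"roll": 0},{"travel": [0,-0.1337,0.1587],"roll": 0},{"travel": [0,-0.1337,0.1587],"roll": 0},{"travel": [0,-0.1337,0.1587],"roll": 0},{"travel": [0,-0.1337,0.1587],"roll": 0},{"travel": [0,-0.1337,0.1587],"roll": 0},{"travel": [0,-0.1337,0.1587],"roll": 0}], hand=1, grip_force=60)

```text
t: 0.95
tcp_pos: [398.4, 343.0, 256.2]
eef_rot: [0.68, 1.571, 0.326]
wrist_force: [1.1, -0.5, -0.0]
width: 85.5
```

Request:
servo_tool(motion=[{"travel": [0,-0.1337,0.1587],"roll": 0},{"travel": [0,-0.1337,0.1587],"roll": 0},{"travel": [0,-0.1337,0.1587],"roll": 0},{"travel": [0,-0.1337,0.1587],"roll": 0}])

```text
t: 1.35
tcp_pos: [480.4, 198.6, 256.3]
eef_rot: [0.772, 1.571, 0.418]
wrist_force: [0.5, 0.2, -0.3]
width: 85.1
```

```bash
python3 -c "
from p import *
go([437,-343,256],87)"
```

```text
t 1.35 tcp [480.4 198.6 256.3] x [ 0.  0. -1.] jaw 69.73 F [ 0.5  0.2 -0.3] w 85.1 j [ 0.34 -0.23  1.77  0.    1.6  -0.87]
total travel frac [ 0.0012 -2.6154  0.7344] dist 543.3 rows>= 12
per row x 13 [ 0.0001 -0.2012  0.0565]
roll total deg -17.27 frac -0.1919 j6 now -0.87
roll total deg -197.27 frac -2.1919 j6 now -0.87
roll total deg 162.73 frac 1.8081 j6 now -0.87
```

Request:
servo_tool(motion=[{"travel": [0,-0.2,0.0565],"roll": 0},{"travel": [0,-0.2,0.0565],"roll": 0},{"travel": [0,-0.2,0.0565],"roll": 0},{"travel": [0,-0.2,0.0565],"roll": 0},{"travel": [0,-0.2,0.0565],"roll": 0},{"travel": [0,-0.2,0.0565],"roll": 0},{"travel": [0,-0.2,0.0565],"roll": 0},{"travel": [0,-0.2,0.0565],"roll": 0}])

```text
t: 2.15
tcp_pos: [453.3, -132.9, 256.3]
eef_rot: [0.142, 1.57, -0.211]
wrist_force: [1.5, 0.1, 0.0]
width: 85.5
```

Request:
servo_tool(motion=[{"travel": [0,-0.2,0.0565],"roll": 0},{"travel": [0,-0.2,0.0565],"roll": 0},{"travel": [0,-0.2,0.0565],"roll": 0},{"travel": [0,-0.2,0.0565],"roll": 0},{"travel": [0,-0.2,0.0565],"roll": 0},{"travel": [0,0,0],"roll": -0.09},{"travel": [0,0,0],"roll": -0.09},{"travel": [0,0,0],"roll": -0.012}])

```text
t: 2.95
tcp_pos: [437.4, -338.7, 255.9]
eef_rot: [2.484, 1.57, 2.435]
wrist_force: [-0.2, 0.5, -1.2]
width: 85.7
```

```bash
python3 -c "
from p import *
go([437,-343,150],87)
grab('wrist','w1')
from m import *
C,_=cloud('w1')
fit(C,(60,100,500,420),62,80,'sgrip');fit(C,(60,100,500,420),20,34,'foot')
print(C[300:420:20,283])"
```

```text
t 2.95 tcp [ 437.4 -338.7  255.9] x [-0.  0. -1.] jaw 87.15 F [-0.2  0.5 -1.2] w 85.7 j [-0.71 -0.15  1.7   0.    1.59 -2.23]
total travel frac [ 0.5296 -0.0216 -0.0008] dist 106.0 rows>= 3
per row x 3 [ 0.1765 -0.0072 -0.0003]
roll total deg 0.15 frac 0.0017 j6 now -2.23
roll total deg -179.85 frac -1.9983 j6 now -2.23
roll total deg 180.15 frac 2.0017 j6 now -2.23
sgrip 6178 c [ 573.9 -381.7] size [468.5 342.1] ang 88.7 z 74.22899397948783 mean [ 555.8 -492.1   73.4]
foot 2003 c [ 550.7 -275. ] size [295.7 405. ] ang 64.4 z 28.293283751274544 mean [ 511.  -342.3   27.6]
[[ 615.7 -350.     0.8]
 [ 649.9 -351.7    1. ]
 [ 685.8 -353.6    1.2]
 [ 724.6 -355.5    0.5]
 [ 426.6 -339.5  307.9]
 [ 426.2 -339.5  314.5]]
```

View pics/w1.png

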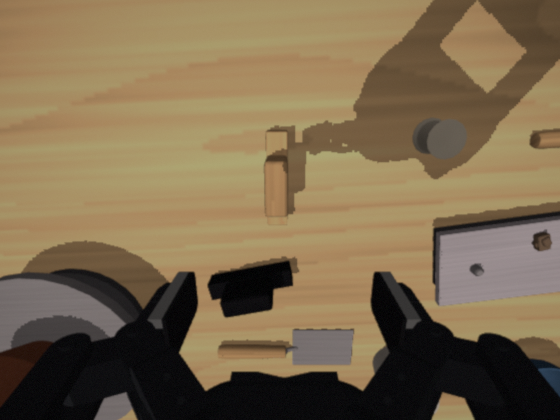

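The wrist picture shows the pale scraper at (277,175), the black look-alike at (250,290), and the press with its pin at (477,270).

```bash
python3 -c "
from m import *
C,_=cloud('w1')
fit(C,(255,120,310,235),66,80,'sgrip');fit(C,(255,120,310,235),15,34,'foot')
from p import *
go([435,-344,62],87)"
```

```text
sgrip 1321 c [ 433.2 -348.3] size [23.8 58.9] ang 87.3 z 72.79860797820942 mean [ 431.9 -347.9   72.6]
foot 683 c [ 433.8 -348.5] size [ 23.  110.3] ang 87.1 z 28.509821598550047 mean [ 412.7 -347.3   28.3]
t 3.0 tcp [ 437.5 -338.5  256.1] x [-0.  0. -1.] jaw 86.99 F [0.1 0.2 0.1] w 85.3 j [-0.7  -0.15  1.7  -0.    1.59 -2.22]
total travel frac [ 0.9705 -0.0285 -0.0109] dist 194.2 rows>= 5
per row x 5 [ 0.1941 -0.0057 -0.0022]
roll total deg -0.01 frac -0.0002 j6 now -2.22
roll total deg -180.01 frac -2.0002 j6 now -2.22
roll total deg 179.99 frac 1.9998 j6 now -2.22
```

Request:
servo_tool(motion=[{"travel": [0,-0.046,-0.016],"roll": 0},{"travel": [0.2,0,0],"roll": 0},{"travel": [0.2,0,0],"roll": 0},{"travel": [0.2,0,0],"roll": 0},{"travel": [0.15,0,0],"roll": 0},{"travel": [0.12,0,0],"roll": 0},{"travel": [0.1,0,0],"roll": 0},{"travel": [0,0,0],"roll": 0}])

```text
t: 3.8
tcp_pos: [432.8, -346.8, 59.6]
eef_rot: [2.508, 1.567, 2.453]
wrist_force: [-0.5, -0.5, -0.3]
width: 85.4
```

Request:
servo_tool(motion=[{"travel": [0,0,0],"roll": 0},{"travel": [0,0,0],"roll": 0},{"travel": [0,0,0],"roll": 0},{"travel": [0,0,0],"roll": 0},{"travel": [0,0,0],"roll": 0},{"travel": [0,0,0],"roll": 0},{"travel": [0,0,0],"roll": 0},{"travel": [0,0,0],"roll": 0}], hand=-1, grip_force=60)

```text
t: 4.6
tcp_pos: [434.2, -347.7, 63.1]
eef_rot: [-0.79, 1.57, -0.843]
wrist_force: [-2.3, 0.5, 6.6]
width: 23.4
```

Request:
servo_tool(motion=[{"travel": [-0.05,0,0],"roll": 0},{"travel": [-0.15,0,0],"roll": 0},{"travel": [-0.2,0,0],"roll": 0},{"travel": [-0.2,0,0],"roll": 0},{"travel": [-0.1,0,0],"roll": 0},{"travel": [0,0,0],"roll": 0},{"travel": [0,0,0],"roll": 0}])

```text
t: 5.3
tcp_pos: [433.8, -347.3, 202.2]
eef_rot: [-0.397, 1.571, -0.449]
wrist_force: [1.2, 0.4, -1.8]
width: 23.0
```

```bash
python3 -c "
from p import *
grab('wrist','w2');grab('side','s2')
go([550,-45,200],95.4)
from m import *
C,_=cloud('w2')
print('pins')
"
```

```text
t 5.4 tcp [ 433.6 -347.1  200.9] x [-0.002  0.001 -1.   ] jaw 87.01 F [ 0.1  0.3 -0.9] w 23.6 j [-0.72 -0.12  1.77  0.    1.5  -2.24]
total travel frac [0.0055 1.539  0.5024] dist 323.8 rows>= 7
per row x 8 [0.0007 0.1924 0.0628]
roll total deg -8.39 frac -0.0932 j6 now -2.24
roll total deg -188.39 frac -2.0932 j6 now -2.24
roll total deg 171.61 frac 1.9068 j6 now -2.24
pins
```

View pics/w2.png

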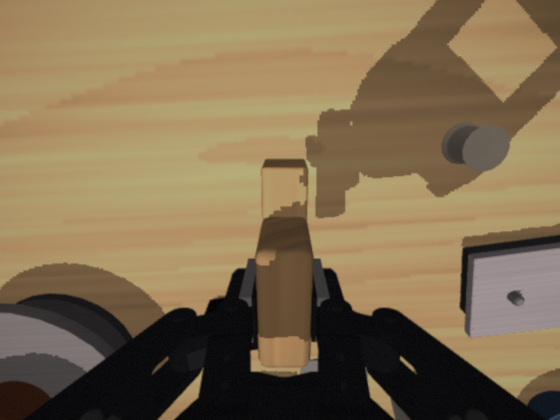

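```bash
python3 -c "
from p import *
go([650,-45,205],95.4)"
```

```text
t 5.4 tcp [ 433.6 -347.1  200.9] x [-0.002  0.001 -1.   ] jaw 87.01 F [ 0.1  0.3 -0.9] w 23.6 j [-0.72 -0.12  1.77  0.    1.5  -2.24]
total travel frac [-0.0202  1.5651  1.0017] dist 371.7 rows>= 8
per row x 9 [-0.0022  0.1739  0.1113]
roll total deg -8.39 frac -0.0932 j6 now -2.24
roll total deg -188.39 frac -2.0932 j6 now -2.24
roll total deg 171.61 frac 1.9068 j6 now -2.24
```

Request:
servo_tool(motion=[{"travel": [-0.002,0.174,0.1113],"roll": 0},{"travel": [-0.002,0.174,0.1113],"roll": 0},{"travel": [-0.002,0.174,0.1113],"roll": 0},{"travel": [-0.002,0.174,0.1113],"roll": 0},{"travel": [-0.002,0.174,0.1113],"roll": 0},{"travel": [-0.002,0.174,0.1113],"roll": 0},{"travel": [-0.002,0.174,0.1113],"roll": 0},{"travel": [-0.002,0.174,0.1113],"roll": 0}])

```text
t: 6.2
tcp_pos: [626.7, -77.1, 203.9]
eef_rot: [3.048, 1.569, 2.996]
wrist_force: [0.1, -0.9, -1.6]
width: 22.9
```

Request:
servo_tool(motion=[{"travel": [-0.002,0.174,0.1113],"roll": 0},{"travel": [0,0,0],"roll": -0.093},{"travel": [0,0,0],"roll": 0},{"travel": [0,0,0],"roll": 0}])

```text
t: 6.6
tcp_pos: [649.9, -45.4, 204.8]
eef_rot: [3.026, 1.569, 3.116]
wrist_force: [0.2, 0.0, -1.6]
width: 23.3
```

```bash
python3 -c "
from p import *
grab('wrist','w3');st()
"
```

```text
t 6.65 tcp [649.9 -45.7 205.2] x [-0.001  0.    -1.   ] jaw 95.13 F [ 0.3  0.1 -1.7] w 23.3 j [-0.11  0.08  1.56 -0.    1.5  -1.77]
```

View pics/w3.png

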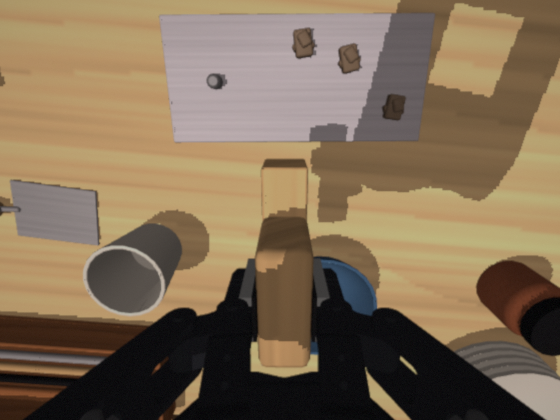

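The whole press is in view: the pin is at (216,81) and the crumbs are at (303,43), (349,58) and (394,106).

```bash
python3 -c "
from m import *
C,_=cloud('w3')
fit(C,(150,5,450,150),35,46.5,'bed')
fit(C,(200,68,232,92),48,60,'pin')
for n,b in dict(a=(285,22,322,65),b=(333,38,368,78),c=(380,88,412,125)).items(): fit(C,b,48,60,n)
"
```

```text
bed 31480 c [545.2 -45.5] size [100.4 220.2] ang 5.4 z 42.70036813796844 mean [542.8 -47.6  42.7]
pin 191 c [ 551.8 -113.2] size [11.4 11.3] ang 79.2 z 53.543400176892476 mean [ 551.9 -112.6   53.3]
a 537 c [517.4 -43.4] size [20.3 17.6] ang 12.5 z 52.85827989374263 mean [517.9 -43.7  53.1]
b 513 c [525.1  -5.7] size [20.1 17.5] ang 20.1 z 52.84400672729328 mean [525.5  -6.   53.1]
c 458 c [558.4  38.1] size [20.1 17.3] ang 6.3 z 52.82189265035066 mean [558.5  37.4  53.1]
```

```bash
python3 -c "
from m import *
C,_=cloud('w3')
fit(C,(255,155,312,222),150,190,'foot')
fit(C,(255,225,315,370),195,240,'grip')
from p import *
go([548,-75.4,205],95.4)"
```

```text
foot 2811 c [609.7 -50.1] size [30.1 24. ] ang 5.0 z 170.41092116082763 mean [607.5 -50.3 170. ]
grip 7602 c [649.1 -45.6] size [60.2 26.4] ang 5.0 z 214.50857678489297 mean [643.1 -47.  213.3]
t 6.65 tcp [649.9 -45.7 205.2] x [-0.001  0.    -1.   ] jaw 95.13 F [ 0.3  0.1 -1.7] w 23.3 j [-0.11  0.08  1.56 -0.    1.5  -1.77]
total travel frac [ 0.0014 -0.1023 -0.5208] dist 106.1 rows>= 3
per row x 3 [ 0.0005 -0.0341 -0.1736]
roll total deg -0.27 frac -0.003 j6 now -1.77
roll total deg -180.27 frac -2.003 j6 now -1.77
roll total deg 179.73 frac 1.997 j6 now -1.77
```

Request:
servo_tool(motion=[{"travel": [0,-0.034,-0.1736],"roll": 0},{"travel": [0,-0.034,-0.1736],"roll": 0},{"travel": [0,-0.034,-0.1736],"roll": -0.003},{"travel": [0,0,0],"roll": 0},{"travel": [0.2,0,0],"roll": 0},{"travel": [0.15,0,0],"roll": 0},{"travel": [0.08,0,0],"roll": 0},{"travel": [0,0,0],"roll": 0}])

```text
t: 7.45
tcp_pos: [547.7, -75.4, 117.9]
eef_rot: [2.855, 1.567, 2.952]
wrist_force: [-0.6, 0.0, -0.6]
width: 23.0
```

Request:
servo_tool(motion=[{"travel": [0.03,0,0],"roll": 0},{"travel": [0,0,0],"roll": 0},{"travel": [0,0,0],"roll": 0}])

```text
t: 7.75
tcp_pos: [549.0, -75.3, 115.0]
eef_rot: [-0.264, 1.569, -0.165]
wrist_force: [-0.7, -0.3, -1.4]
width: 23.3
```

```bash
python3 -c "
from p import *
go([548,-75.4,106.5],95.4); grab('side','s4')
i=cv2.imread('pics/s4.png')[150:290,220:380];cv2.imwrite('pics/s4c.png',cv2.resize(i,None,fx=4,fy=4))"
```

```text
t 7.75 tcp [549.  -75.3 115. ] x [ 0.001 -0.    -1.   ] jaw 95.64 F [-0.7 -0.3 -1.4] w 23.3 j [-0.18 -0.07  1.87  0.    1.35 -1.85]
total travel frac [ 0.0423  0.     -0.0053] dist 8.5 rows>= 1
per row x 1 [ 0.0423  0.     -0.0053]
roll total deg 0.24 frac 0.0026 j6 now -1.85
roll total deg -179.76 frac -1.9974 j6 now -1.85
roll total deg 180.24 frac 2.0026 j6 now -1.85
```

View pics/s4c.png

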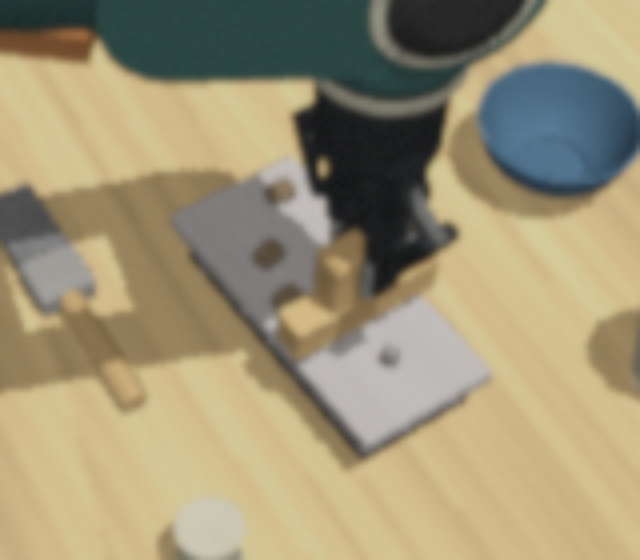

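The scraper sits above the bed between crumb a and the pin, square with the bed. I lower it the last 8.5 mm.

Request:
servo_tool(motion=[{"travel": [0.02,0,-0.004],"roll": 0},{"travel": [0.022,0,0],"roll": 0},{"travel": [0,0,0],"roll": 0},{"travel": [0,0,0],"roll": 0}])

```text
t: 8.2
tcp_pos: [547.7, -75.3, 105.4]
eef_rot: [2.897, 1.571, 2.995]
wrist_force: [-0.0, -0.3, -1.3]
width: 23.1
```

```bash
python3 -c "
from p import *
go([548-.0941*155,-75.4+155*.9956,106.3],95.4)"
```

```text
t 8.2 tcp [547.7 -75.3 105.4] x [-0.  0. -1.] jaw 95.65 F [-0.  -0.3 -1.3] w 23.1 j [-0.18 -0.07  1.88 -0.    1.33 -1.85]
total travel frac [-0.0044  0.7744  0.0047] dist 154.9 rows>= 4
per row x 4 [-0.0011  0.1936  0.0012]
roll total deg 0.25 frac 0.0028 j6 now -1.85
roll total deg -179.75 frac -1.9972 j6 now -1.85
roll total deg 180.25 frac 2.0028 j6 now -1.85
```

Request:
servo_tool(motion=[{"travel": [0,0.05,0],"roll": 0},{"travel": [0,0.05,0],"roll": 0},{"travel": [0,0.05,0],"roll": 0},{"travel": [0,0.05,0],"roll": 0},{"travel": [0,0.05,0],"roll": 0},{"travel": [0,0.05,0],"roll": 0},{"travel": [0,0.05,0],"roll": 0},{"travel": [0,0.05,0],"roll": 0}])

```text
t: 9.0
tcp_pos: [539.8, 5.2, 105.5]
eef_rot: [-0.55, 1.571, -0.451]
wrist_force: [0.4, -0.1, -1.8]
width: 23.0
```

```bash
python3 -c "
from p import *
go([548-.0941*155,-75.4+155*.9956,106],95.4); grab('side','s5')
i=cv2.imread('pics/s5.png')[150:290,220:380];cv2.imwrite('pics/s5c.png',cv2.resize(i,None,fx=4,fy=4))"
```

```text
t 9.0 tcp [539.8   5.2 105.5] x [ 0. -0. -1.] jaw 95.65 F [ 0.4 -0.1 -1.8] w 23.0 j [-0.04 -0.1   1.91 -0.    1.33 -1.71]
total travel frac [-0.0025  0.3701  0.0045] dist 74.0 rows>= 2
per row x 2 [-0.0012  0.185   0.0023]
roll total deg 0.25 frac 0.0028 j6 now -1.71
roll total deg -179.75 frac -1.9972 j6 now -1.71
roll total deg 180.25 frac 2.0028 j6 now -1.71
```

View pics/s5c.png

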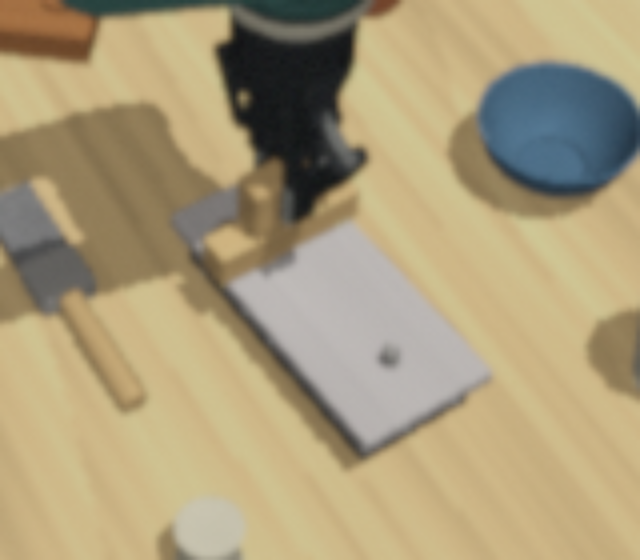

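Nothing is left behind the blade, so I continue the sweep.

Request:
servo_tool(motion=[{"travel": [0,0.05,0.001],"roll": 0},{"travel": [0,0.05,0.001],"roll": 0},{"travel": [0,0.05,0],"roll": 0},{"travel": [0,0.05,0.001],"roll": 0},{"travel": [0,0.05,0],"roll": 0},{"travel": [0,0.05,0],"roll": 0},{"travel": [0,0.05,0],"roll": 0},{"travel": [0,0.05,0],"roll": 0}])

```text
t: 9.85
tcp_pos: [532.5, 84.8, 105.5]
eef_rot: [2.734, 1.571, 2.833]
wrist_force: [0.2, 0.3, -1.2]
width: 23.2
```

Request:
servo_tool(motion=[{"travel": [0,0,0],"roll": 0},{"travel": [0,0,0],"roll": 0},{"travel": [-0.2,0,0],"roll": 0},{"travel": [-0.2,0,0],"roll": 0},{"travel": [-0.1,0,0],"roll": 0},{"travel": [0,0,0],"roll": 0}])

```text
t: 10.45
tcp_pos: [533.7, 83.7, 209.0]
eef_rot: [-0.01, 1.566, 0.088]
wrist_force: [0.5, -0.2, -1.4]
width: 22.8
```

```bash
python3 -c "
from p import *
st(); grab('side','s6');grab('top','t6')
i=cv2.imread('pics/s6.png')[130:290,200:380];cv2.imwrite('pics/s6c.png',cv2.resize(i,None,fx=3.5,fy=3.5))"
```

```text
t 10.45 tcp [533.7  83.7 209. ] x [ 0.005  0.    -1.   ] jaw 95.62 F [ 0.5 -0.2 -1.4] w 22.8 j [ 0.11 -0.17  1.8  -0.    1.51 -1.56]
```

View pics/s6c.png

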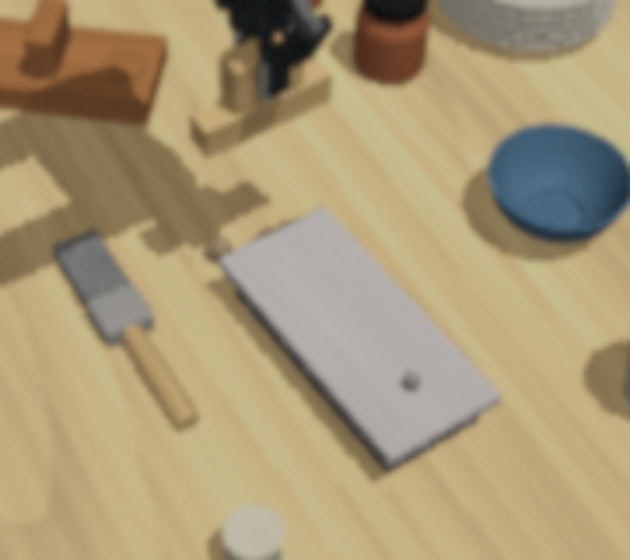

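View pics/t6.png

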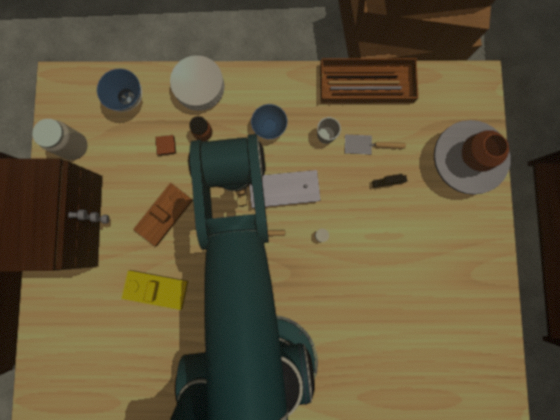

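```bash
python3 -c "
from p import *
go([425,-335,205])"
```

```text
t 10.55 tcp [532.6  83.7 205. ] x [ 0. -0. -1.] jaw 95.63 F [-0.9 -0.2 -2.4] w 23.3 j [ 0.11 -0.16  1.8  -0.    1.51 -1.56]
total travel frac [ 0.0003 -2.0304 -0.7407] dist 432.3 rows>= 10
per row x 10 [ 0.     -0.203  -0.0741]
```

Request:
servo_tool(motion=[{"travel": [0,-0.203,-0.074],"roll": 0},{"travel": [0,-0.203,-0.074],"roll": 0},{"travel": [0,-0.203,-0.074],"roll": 0},{"travel": [0,-0.203,-0.074],"roll": 0},{"travel": [0,-0.203,-0.074],"roll": 0},{"travel": [0,-0.203,-0.074],"roll": 0},{"travel": [0,-0.203,-0.074],"roll": 0},{"travel": [0,-0.203,-0.074],"roll": 0}])

```text
t: 11.35
tcp_pos: [445.5, -252.4, 203.7]
eef_rot: [2.494, 1.569, 2.593]
wrist_force: [0.3, 0.3, -2.3]
width: 23.4
```

Request:
servo_tool(motion=[{"travel": [0,-0.203,-0.074],"roll": 0},{"travel": [0,-0.203,-0.074],"roll": 0},{"travel": [0,0,0],"roll": 0},{"travel": [0.2,0,0],"roll": 0},{"travel": [0.2,0,0],"roll": 0},{"travel": [0.2,0,0],"roll": 0},{"travel": [0.05,0,0],"roll": 0},{"travel": [0,0,0],"roll": 0}])

```text
t: 12.15
tcp_pos: [424.6, -333.8, 73.7]
eef_rot: [2.326, 1.567, 2.425]
wrist_force: [0.0, -0.3, -1.3]
width: 23.4
```

```bash
python3 -c "
from p import *
go([425,-335,62.7])"
```

```text
t 12.15 tcp [ 424.6 -333.8   73.7] x [-0.003  0.003 -1.   ] jaw 95.65 F [ 0.  -0.3 -1.3] w 23.4 j [-0.71 -0.06  1.93  0.    1.28 -2.38]
total travel frac [ 0.0551 -0.0062  0.0017] dist 11.1 rows>= 1
per row x 1 [ 0.0551 -0.0062  0.0017]
```

Request:
servo_tool(motion=[{"travel": [0.03,0,0],"roll": 0},{"travel": [0.02,0,0],"roll": 0},{"travel": [0.005,0,0],"roll": 0},{"travel": [0,0,0],"roll": 0},{"travel": [0,0,0],"roll": 0}])

```text
t: 12.65
tcp_pos: [425.5, -334.7, 65.1]
eef_rot: [-0.85, 1.57, -0.751]
wrist_force: [0.3, -0.1, -1.6]
width: 23.2
```

Request:
servo_tool(motion=[{"travel": [0.01,0,0],"roll": 0},{"travel": [0,0,0],"roll": 0},{"travel": [0,0,0],"roll": 0},{"travel": [0,0,0],"roll": 0}])

```text
t: 13.05
tcp_pos: [425.5, -334.8, 63.1]
eef_rot: [-0.843, 1.57, -0.744]
wrist_force: [-1.5, 0.5, 5.2]
width: 23.5
```

Contact with the bench: the force has turned upward. I release and rise.

Request:
servo_tool(motion=[{"travel": [0,0,0],"roll": 0},{"travel": [0,0,0],"roll": 0},{"travel": [0,0,0],"roll": 0},{"travel": [0,0,0],"roll": 0},{"travel": [0,0,0],"roll": 0},{"travel": [0,0,0],"roll": 0},{"travel": [0,0,0],"roll": 0}], hand=1)

```text
t: 13.75
tcp_pos: [425.3, -334.6, 62.5]
eef_rot: [2.566, 1.571, 2.665]
wrist_force: [0.4, 0.3, -0.6]
width: 85.5
```

Request:
servo_tool(motion=[{"travel": [-0.05,0,0],"roll": 0},{"travel": [-0.2,0,0],"roll": 0},{"travel": [-0.2,0,0],"roll": 0},{"travel": [-0.2,0,0],"roll": 0},{"travel": [-0.2,0,0],"roll": 0},{"travel": [-0.12,0,0],"roll": 0},{"travel": [0,0,0],"roll": 0}])

```text
t: 14.45
tcp_pos: [425.9, -335.1, 261.5]
eef_rot: [-0.812, 1.565, -0.713]
wrist_force: [0.2, 0.4, 0.2]
width: 85.8
```

```bash
python3 -c "
from p import *
grab('wrist','w7');go([560,-45.5,256])"
```

```text
t 14.5 tcp [ 425.6 -334.9  258.9] x [ 0.003 -0.002 -1.   ] jaw 95.65 F [ 0.3 -0.4 -0.4] w 85.4 j [-0.71 -0.18  1.73  0.    1.59 -2.38]
total travel frac [0.0129 1.3736 0.8112] dist 319.1 rows>= 7
per row x 8 [0.0016 0.1717 0.1014]
```

View pics/w7.png

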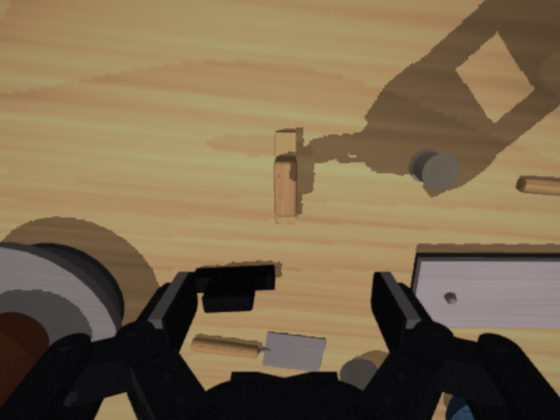

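The scraper stands at (285,180), clear of everything. Next I take a reference view of the press from TCP (560,-45.5,256), and then the same view of the cover.

Request:
servo_tool(motion=[{"travel": [0.001,0.172,0.1014],"roll": 0},{"travel": [0.001,0.172,0.1014],"roll": 0},{"travel": [0.001,0.172,0.1014],"roll": 0},{"travel": [0.001,0.172,0.1014],"roll": 0},{"travel": [0.001,0.172,0.1014],"roll": 0},{"travel": [0.001,0.172,0.1014],"roll": 0},{"travel": [0.001,0.172,0.1014],"roll": 0},{"travel": [0.001,0.172,0.1014],"roll": 0}])

```text
t: 15.3
tcp_pos: [559.7, -43.1, 254.0]
eef_rot: [2.96, 1.57, 3.059]
wrist_force: [0.6, -0.9, -0.5]
width: 85.6
```

Request:
servo_tool(motion=[{"travel": [0,0,0],"roll": 0},{"travel": [0,0,0],"roll": 0},{"travel": [0,0,0],"roll": 0}])

```text
t: 15.6
tcp_pos: [559.3, -45.4, 254.4]
eef_rot: [3.117, 1.57, -3.068]
wrist_force: [0.0, 0.0, -0.5]
width: 85.5
```

```bash
python3 -c "
from p import *
st();grab('wrist','w8');go([478,344,240],142.5)"
```

```text
t 15.6 tcp [559.3 -45.4 254.4] x [-0.001 -0.    -1.   ] jaw 95.62 F [ 0.   0.  -0.5] w 85.5 j [-0.13 -0.13  1.69 -0.    1.58 -1.8 ]
t 15.65 tcp [559.3 -45.6 254.6] x [-0.001 -0.    -1.   ] jaw 95.59 F [ 0.8 -0.6  0.5] w 85.5 j [-0.13 -0.13  1.69 -0.    1.58 -1.8 ]
total travel frac [ 0.0729  1.9783 -0.2144] dist 398.3 rows>= 9
per row x 9 [ 0.0081  0.2198 -0.0238]
roll total deg -46.91 frac -0.5212 j6 now -1.8
roll total deg 133.09 frac 1.4788 j6 now -1.8
```

View pics/w8.png

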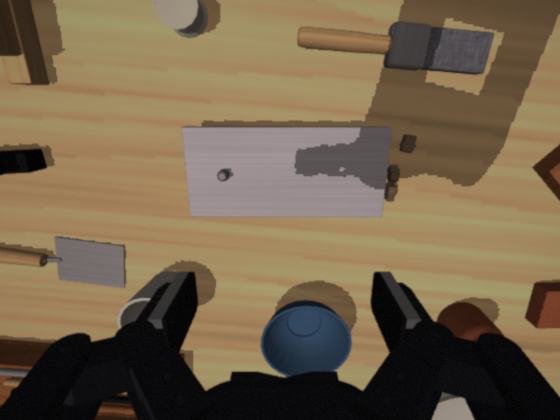

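```bash
python3 -c "
from m import *
C,_=cloud('w8')
fit(C,(170,115,400,225),36,46.5,'bed')
fit(C,(212,163,236,186),48,60,'pin')
fit(C,(395,130,425,155),4,60,'c1');fit(C,(388,160,402,205),4,30,'c23');fit(C,(389,160,402,205),30,70,'high')
"
```

```text
bed 18083 c [545.2 -45.9] size [100.2 219.9] ang 5.5 z 42.62981221385354 mean [542.3 -45.9  42.6]
pin 99 c [ 551.3 -113.3] size [10.3 11.5] ang 48.5 z 53.8272128481571 mean [ 550.8 -112.9   53.4]
c1 259 c [502.1  92. ] size [16.8 20.2] ang 82.9 z 13.286777256784546 mean [502.   90.9  12.8]
c23 330 c [549.4  83.2] size [43.2 12.7] ang 4.5 z 17.419449435706724 mean [546.7  81.6  17. ]
high few 0
```

Request:
servo_tool(motion=[{"travel": [0.008,0.22,-0.0238],"roll": 0},{"travel": [0.008,0.22,-0.0238],"roll": 0},{"travel": [0.008,0.22,-0.0238],"roll": 0},{"travel": [0.008,0.22,-0.0238],"roll": 0},{"travel": [0.008,0.22,-0.0238],"roll": 0},{"travel": [0.008,0.22,-0.0238],"roll": 0},{"travel": [0.008,0.22,-0.0238],"roll": 0},{"travel": [0.008,0.22,-0.0238],"roll": 0}])

```text
t: 16.45
tcp_pos: [486.8, 302.4, 242.2]
eef_rot: [0.165, 1.57, 0.262]
wrist_force: [0.4, 0.7, 0.0]
width: 85.6
```

Request:
servo_tool(motion=[{"travel": [0.008,0.22,-0.0238],"roll": 0},{"travel": [0,0,0],"roll": -0.0869},{"travel": [0,0,0],"roll": -0.0869},{"travel": [0,0,0],"roll": -0.0869},{"travel": [0,0,0],"roll": -0.0869},{"travel": [0,0,0],"roll": -0.0869},{"travel": [0,0,0],"roll": -0.0869},{"travel": [0,0,0],"roll": 0}])

```text
t: 17.25
tcp_pos: [478.5, 344.1, 240.5]
eef_rot: [-1.287, 1.571, -0.369]
wrist_force: [0.3, -0.4, -0.7]
width: 85.4
```

```bash
python3 -c "
from p import *
st();grab('wrist','w9')"
```

```text
t 17.25 tcp [478.5 344.1 240.5] x [ 0. -0. -1.] jaw 142.63 F [ 0.3 -0.4 -0.7] w 85.4 j [ 0.58 -0.07  1.65 -0.    1.56 -1.91]
```

View pics/w9.png

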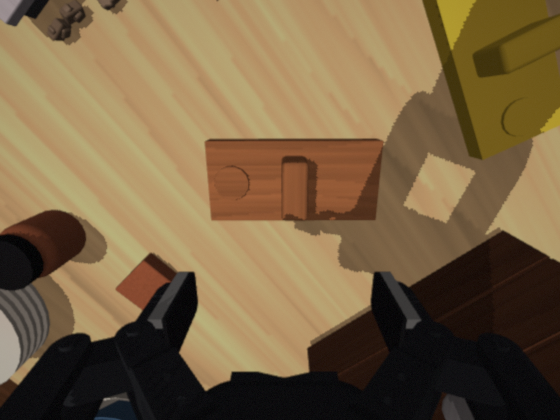

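The crumbs lie on the bench beside the press end, with their tops at 13-17 mm. The brown cover is at (293,180) with its boss at (232,182) on the left, which matches the pin side on the press.

```bash
python3 -c "
from m import *
C,_=cloud('w9')
fit(C,(200,130,390,226),20,29,'cover')
fit(C,(275,150,315,226),64,80,'grip')
fit(C,(210,160,255,205),29.8,36,'boss')
"
```

```text
cover 11093 c [467.8 346. ] size [ 90.3 190.5] ang 52.7 z 26.631661215709585 mean [460.9 346.   26.6]
grip 1575 c [467.5 345.8] size [59.7 26. ] ang 52.5 z 71.32729733530618 mean [466.8 344.3  71.1]
boss 892 c [521.8 304.7] size [36.8 37.2] ang 63.7 z 31.600319070859427 mean [521.3 304.5  31.6]
```

```bash
python3 -c "
from p import *
go([467.7,346,60],142.6)"
```

```text
t 17.3 tcp [478.4 344.2 240.5] x [ 0. -0. -1.] jaw 142.34 F [0.  0.5 0.4] w 85.7 j [ 0.58 -0.07  1.65 -0.    1.56 -1.9 ]
total travel frac [ 0.9026  0.0479 -0.0258] dist 180.9 rows>= 4
per row x 5 [ 0.1805  0.0096 -0.0052]
roll total deg -0.26 frac -0.0029 j6 now -1.9
roll total deg -180.26 frac -2.0029 j6 now -1.9
roll total deg 179.74 frac 1.9971 j6 now -1.9
```

Request:
servo_tool(motion=[{"travel": [0,0.048,-0.026],"roll": 0},{"travel": [0.2,0,0],"roll": 0},{"travel": [0.2,0,0],"roll": 0},{"travel": [0.2,0,0],"roll": 0},{"travel": [0.15,0,0],"roll": 0},{"travel": [0.1,0,0],"roll": 0},{"travel": [0.05,0,0],"roll": 0},{"travel": [0,0,0],"roll": 0}])

```text
t: 18.1
tcp_pos: [466.6, 346.5, 59.6]
eef_rot: [2.801, 1.569, -2.566]
wrist_force: [0.9, -0.2, 0.5]
width: 85.5
```

Request:
servo_tool(motion=[{"travel": [0,0,0],"roll": 0},{"travel": [0,0,0],"roll": 0}])

```text
t: 18.3
tcp_pos: [467.8, 347.1, 62.0]
eef_rot: [-0.319, 1.569, 0.598]
wrist_force: [0.3, 0.7, -0.2]
width: 85.5
```

Request:
servo_tool(motion=[{"travel": [0,0,0],"roll": 0},{"travel": [0,0,0],"roll": 0},{"travel": [0,0,0],"roll": 0},{"travel": [0,0,0],"roll": 0},{"travel": [0,0,0],"roll": 0},{"travel": [0,0,0],"roll": 0},{"travel": [0,0,0],"roll": 0},{"travel": [0,0,0],"roll": 0}], hand=-1, grip_force=80)

```text
t: 19.1
tcp_pos: [467.4, 346.8, 60.8]
eef_rot: [-0.39, 1.57, 0.528]
wrist_force: [0.3, -0.3, 5.5]
width: 25.1
```

Request:
servo_tool(motion=[{"travel": [-0.05,0,0],"roll": 0},{"travel": [-0.15,0,0],"roll": 0},{"travel": [-0.2,0,0],"roll": 0},{"travel": [-0.2,0,0],"roll": 0},{"travel": [-0.1,0,0],"roll": 0},{"travel": [0,0,0],"roll": 0},{"travel": [0,0,0],"roll": 0}])

```text
t: 19.8
tcp_pos: [467.0, 346.6, 199.7]
eef_rot: [2.793, 1.57, -2.573]
wrist_force: [0.1, -0.4, -3.3]
width: 25.4
```

```bash
python3 -c "
from p import *
st();grab('wrist','w10');go([545.2,-45.7,200],95.5)"
```

```text
t 19.8 tcp [467.  346.6 199.7] x [-0.001 -0.    -1.   ] jaw 142.58 F [ 0.1 -0.4 -3.3] w 25.4 j [ 0.59 -0.07  1.72  0.    1.49 -1.89]
t 19.85 tcp [466.8 346.5 198.8] x [-0.002 -0.001 -1.   ] jaw 142.57 F [-0.6 -0.7 -2.9] w 25.5 j [ 0.59 -0.07  1.72  0.    1.49 -1.89]
total travel frac [-0.0043 -1.503  -1.3189] dist 399.9 rows>= 9
per row x 9 [-0.0005 -0.167  -0.1465]
roll total deg 47.07 frac 0.523 j6 now -1.89
roll total deg -132.93 frac -1.477 j6 now -1.89
```

View pics/w10.png

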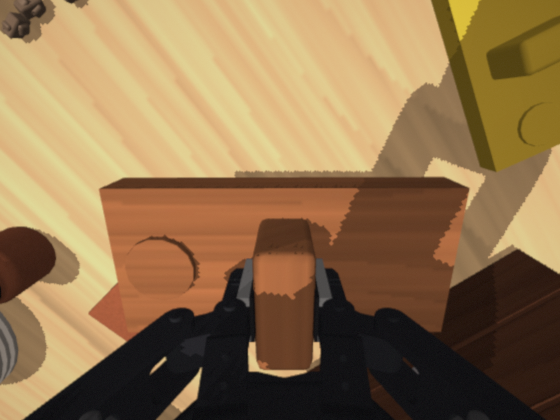

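The cover hangs level in the jaws with its boss at (160,268). I check its pose in the hand.

```bash
cat > cov.py <<'E'
from m import *
from scipy.spatial.transform import Rotation as R
def cov(tag,tcp,jaw,boss):
    # boss circle and plate in hand axes: a along jaw, b = jaw-90deg
    C,_=cloud(tag); C=C-np.array(tcp)
    t=np.radians(jaw); a=np.array([np.cos(t),np.sin(t)]);b=np.array([np.sin(t),-np.cos(t)])
    Q=np.dstack([C[...,:2]@a,C[...,:2]@b,C[...,2]])
    P=Q[175:330,100:480].reshape(-1,3); P=P[np.isfinite(P).all(1)]
    pl=P[(P[:,2]>-42)&(P[:,2]<-31.5)&(abs(P[:,0])<100)&(abs(P[:,0])>20)&(P[:,1]>-46.5)]
    A=np.c_[pl[:,:2],np.ones(len(pl))];s,*_=np.linalg.lstsq(A,pl[:,2],rcond=None)
    for _ in range(4):
        r=pl[:,2]-A@s; k=abs(r)<1.5; s,*_=np.linalg.lstsq(A[k],pl[k][:,2],rcond=None)
    print('plane slopes a,b',s[:2].round(4),'z',s[2])
    h=P[:,2]-np.c_[P[:,:2],np.ones(len(P))]@s
    top=P[(abs(h)<2.5)&(abs(P[:,0])<105)]
    print('plate a range',np.percentile(top[:,0],[.1,99.9]),'b',np.percentile(top[:,1],[.2,99.8]))
    e=[];
    for a0 in range(-85,86,10):
        q=top[(abs(top[:,0]-a0)<5)]; 
        if len(q)>20: e.append((a0,np.percentile(q[:,1],99) if 0 else np.percentile(q[:,1],1)))
    e=np.array(e);print('far edge fit',np.polyfit(e[:,0],e[:,1],1))
    B=P[(h>3)&(h<8)&(P[:,0]<-40)]
    c,r=cv2.minEnclosingCircle(B[:,:2].astype(np.float32));print('boss n',len(B),'c',np.array(c),'r',r,'med',np.median(B,0))
E
python3 -c "
from cov import *
cov('w10',[467,346.6,199.7],142.58,0)"
```

```text
plane slopes a,b [ 0. -0.] z -34.099635464695965
plate a range [-95.6  94.4] b [-45.3  41.9]
far edge fit [ -0. -45.]
boss n 3347 c [-67.8  -0. ] r 19.441078186035156 med [-68.   -1.4 -29.2]
```

Request:
servo_tool(motion=[{"travel": [0,-0.167,-0.1465],"roll": 0},{"travel": [0,-0.167,-0.1465],"roll": 0},{"travel": [0,-0.167,-0.1465],"roll": 0},{"travel": [0,-0.167,-0.1465],"roll": 0},{"travel": [0,-0.167,-0.1465],"roll": 0},{"travel": [0,-0.167,-0.1465],"roll": 0},{"travel": [0,-0.167,-0.1465],"roll": 0},{"travel": [0,-0.167,-0.1465],"roll": 0}])

```text
t: 20.65
tcp_pos: [536.5, -3.6, 198.6]
eef_rot: [2.14, 1.568, 3.058]
wrist_force: [1.0, 0.4, -2.3]
width: 24.8
```

Request:
servo_tool(motion=[{"travel": [0,-0.167,-0.1465],"roll": 0},{"travel": [0,0,0],"roll": 0.0872},{"travel": [0,0,0],"roll": 0.0872},{"travel": [0,0,0],"roll": 0.0872},{"travel": [0,0,0],"roll": 0.0872},{"travel": [0,0,0],"roll": 0.0872},{"travel": [0,0,0],"roll": 0.0872},{"travel": [0,0,0],"roll": 0}])

```text
t: 21.45
tcp_pos: [545.2, -45.3, 198.6]
eef_rot: [2.912, 1.568, 3.005]
wrist_force: [0.2, 0.7, -3.1]
width: 25.3
```

Request:
servo_tool(motion=[{"travel": [0,0,0],"roll": 0},{"travel": [0,0,0],"roll": 0}])

```text
t: 21.65
tcp_pos: [545.6, -45.3, 199.8]
eef_rot: [2.905, 1.57, 3.004]
wrist_force: [0.9, 0.2, -2.2]
width: 25.2
```

```bash
python3 -c "
from p import *
o,M,j=st();grab('wrist','w11');go([545.1,-45.7,126],95.5)
from cov import *
np.set_printoptions(precision=3,suppress=True)
cov('w11',o['tcp_pos'],j,0)"
```

```text
t 21.65 tcp [545.6 -45.3 199.8] x [-0.001  0.    -1.   ] jaw 95.68 F [ 0.9  0.2 -2.2] w 25.2 j [-0.13 -0.14  1.79  0.    1.5  -1.8 ]
t 21.7 tcp [545.6 -45.3 200.1] x [-0.001  0.    -1.   ] jaw 95.64 F [ 1.   0.1 -2.6] w 25.2 j [-0.13 -0.14  1.79  0.    1.5  -1.8 ]
total travel frac [ 0.3703 -0.0019 -0.0026] dist 74.1 rows>= 2
per row x 2 [ 0.1851 -0.0009 -0.0013]
roll total deg 0.14 frac 0.0015 j6 now -1.8
roll total deg -179.86 frac -1.9985 j6 now -1.8
roll total deg 180.14 frac 2.0015 j6 now -1.8
plane slopes a,b [-0.    -0.002] z -34.11413621262964
plate a range [-96.21   93.788] b [-44.726  42.613]
far edge fit [ -0.    -44.447]
boss n 3352 c [-69.215   0.017] r 19.324249267578125 med [-68.768  -0.792 -29.153]
```

View pics/w11.png

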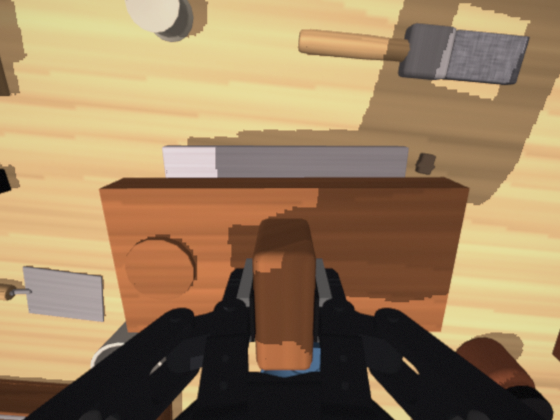

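Request:
servo_tool(motion=[{"travel": [0.1,0,-0.0025],"roll": 0.0015},{"travel": [0.15,0,0],"roll": 0},{"travel": [0.1,0,0],"roll": 0},{"travel": [0.02,0,0],"roll": 0},{"travel": [0,0,0],"roll": 0},{"travel": [0,0,0],"roll": 0},{"travel": [0,0,0],"roll": 0}])

```text
t: 22.4
tcp_pos: [545.8, -45.4, 127.9]
eef_rot: [-0.251, 1.569, -0.157]
wrist_force: [0.1, 0.0, -3.0]
width: 25.0
```

```bash
python3 -c "
from p import *
grab('wrist','w12');grab('side','s12')
import time
for i in range(4): o,M,j=st();ctrl.get_image('wrist')
from cov import *
np.set_printoptions(precision=3,suppress=True)
cov('w12',o['tcp_pos'],j,0)
i=cv2.imread('pics/s12.png')[150:290,220:380];cv2.imwrite('pics/s12c.png',cv2.resize(i,None,fx=4,fy=4))"
```

```text
t 22.5 tcp [545.6 -45.4 127.5] x [ 0.001 -0.    -1.   ] jaw 95.36 F [ 0.7  0.4 -3.8] w 25.0 j [-0.13 -0.1   1.87 -0.    1.37 -1.79]
t 22.55 tcp [545.5 -45.4 127.2] x [ 0.001 -0.    -1.   ] jaw 95.36 F [ 0.  -0.1 -3.1] w 24.8 j [-0.13 -0.1   1.87 -0.    1.37 -1.79]
t 22.6 tcp [545.4 -45.4 127.1] x [ 0.001 -0.    -1.   ] jaw 95.36 F [ 0.2  0.1 -3.1] w 25.3 j [-0.13 -0.1   1.87 -0.    1.37 -1.79]
t 22.65 tcp [545.3 -45.4 126.9] x [ 0.001 -0.    -1.   ] jaw 95.36 F [-0.1  0.5 -2.2] w 25.5 j [-0.13 -0.1   1.87  0.    1.37 -1.79]
plane slopes a,b [-0.001  0.001] z -33.162330712078855
plate a range [-96.361  93.65 ] b [-44.238  43.181]
far edge fit [ -0.001 -43.953]
boss n 3340 c [-69.37    0.864] r 19.66238784790039 med [-68.838  -0.188 -28.153]
```

View pics/s12c.png

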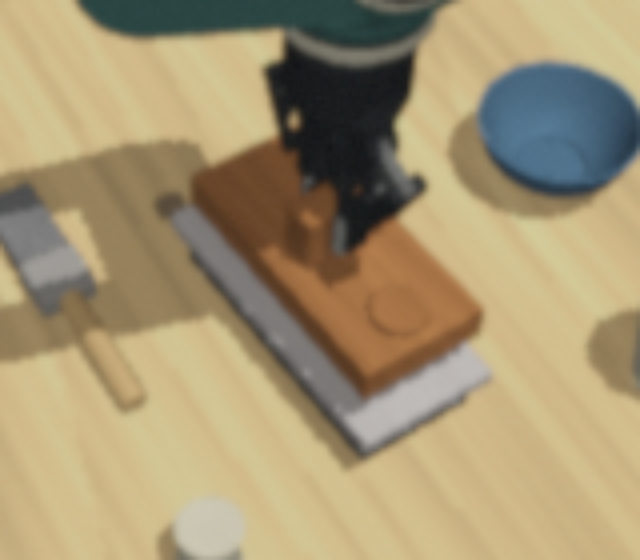

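Request:
servo_tool(motion=[{"travel": [0.015,0.003,0],"roll": 0},{"travel": [0.015,0,0],"roll": 0},{"travel": [0.015,0,0],"roll": 0},{"travel": [0.01,0,0],"roll": 0},{"travel": [0.01,0,0],"roll": 0},{"travel": [0.01,0,0],"roll": 0},{"travel": [0.005,0,0],"roll": 0},{"travel": [0,0,0],"roll": 0}])

```text
t: 23.5
tcp_pos: [545.1, -44.8, 110.4]
eef_rot: [2.864, 1.571, 2.957]
wrist_force: [0.7, 0.0, -3.2]
width: 25.2
```

Request:
servo_tool(motion=[{"travel": [0,0,0],"roll": 0},{"travel": [0,0,0],"roll": 0}])

```text
t: 23.7
tcp_pos: [545.2, -44.8, 110.6]
eef_rot: [-0.158, 1.571, -0.064]
wrist_force: [0.1, 0.3, -2.9]
width: 24.9
```

The TCP is at 110.6, so the underside is below the pin tip with no contact force: the pin is in the socket. I keep lowering.

Request:
servo_tool(motion=[{"travel": [0.01,0,0],"roll": 0},{"travel": [0.01,0,0],"roll": 0},{"travel": [0.01,0,0],"roll": 0},{"travel": [0.01,0,0],"roll": 0},{"travel": [0.005,0,0],"roll": 0},{"travel": [0,0,0],"roll": 0},{"travel": [0,0,0],"roll": 0},{"travel": [0,0,0],"roll": 0}])

```text
t: 24.5
tcp_pos: [545.2, -44.8, 101.7]
eef_rot: [-0.022, 1.571, 0.071]
wrist_force: [-4.5, 1.1, 2.8]
width: 25.1
```

Request:
servo_tool(motion=[{"travel": [0.005,0,0],"roll": 0},{"travel": [0.005,0,0],"roll": 0},{"travel": [0.005,0,0],"roll": 0},{"travel": [0.005,0,0],"roll": 0},{"travel": [0.005,0,0],"roll": 0},{"travel": [0.005,0,0],"roll": 0},{"travel": [0,0,0],"roll": 0},{"travel": [0,0,0],"roll": 0}])

```text
t: 25.3
tcp_pos: [545.3, -44.8, 96.0]
eef_rot: [-0.244, 1.57, -0.151]
wrist_force: [-6.8, 0.9, 8.9]
width: 24.8
```

Request:
servo_tool(motion=[{"travel": [0.005,0,-0.0025],"roll": 0},{"travel": [0.005,0,0],"roll": 0},{"travel": [0.005,0,0],"roll": 0},{"travel": [0,0,0],"roll": 0},{"travel": [0,0,0],"roll": 0}])

```text
t: 25.8
tcp_pos: [545.3, -44.8, 94.7]
eef_rot: [-0.156, 1.569, -0.063]
wrist_force: [-12.4, 2.8, 26.3]
width: 25.3
```

The force has jumped to 26 N, so the bed is on its stop. I verify by picture.

```bash
python3 -c "
from p import *
o,M,j=st();grab('wrist','w13');grab('side','s13');st()
from cov import *
np.set_printoptions(precision=3,suppress=True)
cov('w13',o['tcp_pos'],j,0)
C,_=cloud('w13')
fit(C,(100,150,480,330),52,63,'top');fit(C,(100,100,480,200),30,40,'bed');fit(C,(20,20,280,80),-5,5,'bench')
i=cv2.imread('pics/s13.png')[150:290,220:380];cv2.imwrite('pics/s13c.png',cv2.resize(i,None,fx=4,fy=4))"
```

```text
t 25.8 tcp [545.3 -44.8  94.7] x [ 0.002 -0.    -1.   ] jaw 95.36 F [-12.4   2.8  26.3] w 25.3 j [-0.13 -0.07  1.9   0.    1.31 -1.79]
t 25.9 tcp [545.3 -44.8  94.7] x [ 0.002 -0.    -1.   ] jaw 95.36 F [-12.5   1.7  26.4] w 25.3 j [-0.13 -0.07  1.9   0.    1.31 -1.79]
plane slopes a,b [-0.    -0.001] z -34.06006226818968
plate a range [-96.218  93.803] b [-44.728  42.594]
far edge fit [ -0.001 -44.485]
boss n 3346 c [-68.917   0.529] r 19.522171020507812 med [-68.674  -0.725 -29.061]
top 33477 c [545.139 -46.03 ] size [ 89.726 192.026] ang 5.3 z 60.639366146648314 mean [529.966 -40.275  60.493]
bed 4841 c [500.931 -50.04 ] size [ 11.525 220.139] ang 5.4 z 34.62084557804337 mean [498.645 -50.115  34.729]
bench 15531 c [ 437.39  -142.234] size [ 33.248 165.994] ang 5.3 z 0.7824184878591325 mean [ 436.958 -139.561    0.787]
```

View pics/s13c.png

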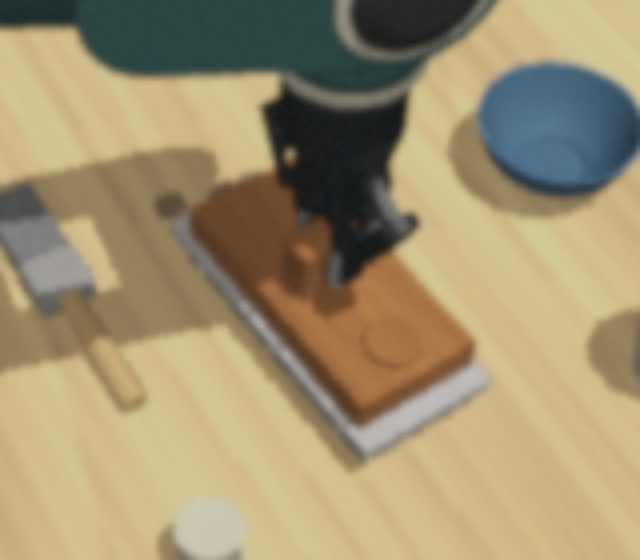

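View pics/w13.png

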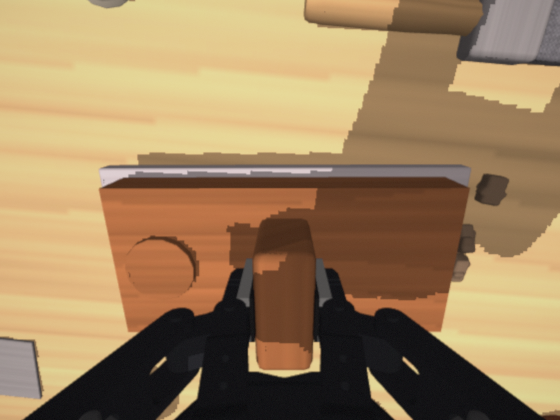

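The bed reads 34.6 mm (8 mm down), the cover top 60.6 mm, level and square, and the force is steady. I take one quick look at the scraper and bystanders, then hand in.

```bash
python3 -c "
from m import *
S,_=cloud('s13')
fit(S,(280,310,365,375),60,85,'sgrip');fit(S,(280,310,365,375),15,34,'foot')"
```

```text
sgrip 338 c [ 423.6 -335.2] size [60.1 23.8] ang 6.1 z 70.43406701014925 mean [ 421.7 -336.5   69.9]
foot 313 c [ 424. -335.] size [110.6  25.2] ang 5.4 z 25.881479124724706 mean [ 412.5 -340.    25.2]
```

View pics/s13.png

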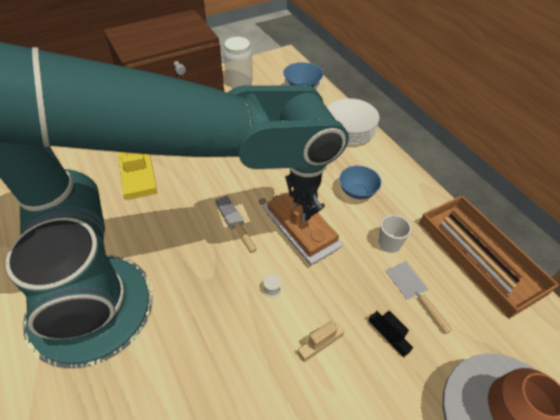

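The scraper stands at (321,338), and the bystanders in view are where they were.

```bash
python3 -c "
from p import *
print(ctrl.job_done());st()"
```

```text
the job is handed in; nothing more can be done
None
the job is handed in; nothing more can be done
```

The job is handed in, at about 26 s of robot time out of 72 s, and no verdict was reported. I swept the three crumbs off the far end of the bed with the scraper and stood it back on the bench, clear of the press. Then I lowered the cover over the pin and pressed it and the bed down to the stop; the hand is still gripping and holding it.

**Last checks:**
- **Bed and cover:** the bed top read 34.6 mm (about 8 mm down) and the cover top 60.6 mm. The cover was level and square within about 0.1°, with its centre within about 1 mm of the bed's.
- **Push:** steady at 26 N vertical, plus about 12 N sideways towards -x. Moving the hand 0.5 mm towards -x to ease that sideways force did not clear it. Nothing shifted.
- **Crumbs:** their tops were at 13–17 mm when last measured, before I fetched the cover. In the last wrist picture they still lie beside the press end.
- **Scraper:** upright at about (424, -335) mm.
- **Bystanders:** those visible in the last side picture looked unmoved. The arm hid the jar and tiles there, and I took no later picture that shows them clearly.

**Disagreement:** the top camera read about 4–5 mm off the side and wrist cameras in plan, so I used the wrist camera for the fit.

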